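# Angle the drip tray past the guard post into its dock

## Robot

A 6-joint arm with a two-finger parallel gripper is mounted at the origin on a cart in front of the work surface, level with it; the furniture and walls round the work are solid. World frame = base frame: x ahead of the robot, y to its left, z up, the work surface at z = 0. Lengths are in m, angles in rad, forces in N, time in s.
With the tool pointing down it reaches from about 0.3 to 0.875 m from the base axis. Payload 6.4 kg.
Tool frame: the origin (TCP) lies between the finger pads; the fingertips stand ctrl.tip_extent ahead of it and the grasp point (between the pads) is the TCP (ctrl.tip_extent is the distance from the TCP to the fingertips, in m); z points along the fingers, y is the line along which they close (so a half turn about z gives the same grasp; the last joint's range is limited). The gripper opens to 85 mm and grips with 20 to 120 N. Pads are 22 mm wide; open, the fingers measure 114 mm over their backs; the gripper's body (76 mm by 85 mm) begins 54 mm behind the grasp point. The pads swing forward as they close: fully open they stand 13 mm farther back than shut.
Start: joints at [1, 0.181, 1.607, -0, 1.354, -0.206], TCP at [0.205, 0.537, 0.25] pointing down, gripper open.
Joint ranges: [-2.99, 2.99], [-0.89, 2.07], [0.3, 2.58], [-1.14, 4.28], [0, 2.63], [-3.12, 3.12]. Speed limits (rad/s): [2.57, 2.57, 3.01, 3.14, 3.14, 3.14].

## Interface

Orientations are given as a unit quaternion [w, x, y, z].
In Python, from bench import ctrl gives the robot as it stands.
- The arm moves only by the tool send_rows, never from a script. Its arguments are lists of equal length, an entry for each row: "dr": the turn, a rotation vector about the tool's x, y, z in units of 6 degrees (1.0 is 6 degrees), a list of three; "xyz": the shift along the tool's x, y, z in cm, a list of three; "jaw": the opening in per cent of the stroke, from 0 (shut) to 100 (fully open). In form: {"dr": [[wx, wy, wz], ...], "xyz": [[dx, dy, dz], ...], "jaw": [jaw, ...]}. A call has exactly 8 rows; each row is the pose to reach, as a shift and turn from the pose commanded when the call began, along the tool's axes at that moment; what a row does not reach only later rows make up. A row lasts 1/8 s, in which the tool goes at most 62.5 mm and 10.7 degrees, less where a joint would pass 70% of its speed; a pose out of reach is approached as far as the arm can. A call with a gripper value outside its range is refused whole. The fingers move at their own pace and stop on an object; the grip force is fixed at half the most. Time passes only in rows, so rows that repeat a pose let the fingers close, or fill a call up. It gives the time, the measured TCP pose, the force, the opening and the grip force at its end, in the units of the state.
- ctrl.get_obs(): the state, without advancing time (a new reading comes with each control period).
- ctrl.camera(name): name is "scene" or "top" or "wrist"; returns the picture (400x640x3 uint8, red, green, blue); there is no depth.
- ctrl.calibration(name): a dict with "camera_matrix" (3x3 intrinsics, pixels), "world_from_camera" (4x4, takes a point from camera to world coordinates). Camera axes: x right, y up, looking along -z (the intrinsics and any distortion apply to the point x, -y, -z); pixel columns grow to the right and rows downward; lengths in m; the calibration is good to about 2 mm. A picture is of the moment at which its call begins: read the wrist's pose just before it. calibration takes no time and is no camera call; for the wrist camera it gives the pose at the moment of the call.
- ctrl.hand_in(): hands the job in; it is judged then, once.
The state is a dict: "time_s": time; "q": joint angles; "dq": joint speeds; "joint_efforts": joint torques, N m; "eef_pos": TCP position; "eef_rot": TCP orientation; "wrist_force": force on the tool from outside, world axes, zero at the start; "torque": the same for the moment, N m; "opening": opening from 0.0 (shut) to 1.0 (fully open); "grasp_force": force on a finger pad.
Only numpy, scipy, OpenCV 4.12 (cv2) and the standard library are available. Lean on these libraries where they do the work, as an engineer would, in place of code of your own. Each camera call takes 0.05 s, during which the arm holds its last target. There are 200 camera calls.

## Task

Put the long slotted drip tray away in its aluminium dock by pushing it flat along the counter with the fingertips: push one end in behind the guard post first, then the other, until the tray lies fully home along the dock's back rail, between its two end stops. Push it gently, without squeezing or lifting it, and leave the milk jar, tin, portion cup and blue clip where they stand.

Things in the scene. Friction and masses are not known exactly. Their poses are not given: they have to be found in the camera images.
- tray: Steel drip tray with a black slotted top, a rigid solid bar 240 mm long (its own y), 36 mm wide (x) and 30 mm high, about 0.4 kg, loose on the counter. It is the same both ways round. Origin: centre of its underside; z up.
- dock: Fixed aluminium dock without floor: back rail and two end stops, 24 mm high, 10 thick. Origin: on the counter, middle of the rail's inner face; -x points out of the open front, y along the rail. Stops: inner faces at y = +150 and -150 mm, reaching out to x = -42. A tray that is home has its centre at x = -18, y within 30 of 0, parallel to y. The tray starts in front, towards +y.
- post (a point): Top centre of the fixed steel guard post with red cap: 18 mm diameter, 55 high. In the dock's frame it is at x = -84, y = -75 mm: 75 mm are clear between post and back rail, and the tray cannot go straight in. Its -y end goes in first, at a slant of some 30 degrees, on the +y side of the post and then behind it; then the +y end is swung in.
- milk_jar: Small jar with red lid, 70 mm across, 102 mm high, a bystander. Origin: centre of its underside.
- tin: Low fruit tin, 76 mm across, 58 mm high, a bystander. Origin: centre of its underside.
- cup: White portion cup, 57 mm across, 26 mm high, a bystander. Origin: centre of its underside.
- clip: Blue binder clip, 40 x 28 x 17 mm, a bystander. Origin: centre of its underside.

How it is judged:
At the end, for the whole second after the job is handed in: The tray lies at rest, flat on the counter, between the dock's end stops (centre within 36 mm of the dock's middle), within 8 mm of the back rail and within 0.06 rad of parallel to it (x of tray in the frame of dock between -0.026 and -0.012 m and y of tray in the frame of dock between -0.036 and 0.036 m and angle between the y axis of tray and the y axis of dock, either way round below 0.06 rad and angle between tray's own z axis and vertical below 0.03 rad and height (world z) of tray below 0.004 m and linear speed of tray below 0.01 m/s); the robot touches nothing.
It fails at once if the tray is lifted (more than 5 mm) or tipped (more than 0.12 rad) (height (world z) of tray above 0.005 m or angle between tray's own z axis and vertical above 0.12 rad).
It fails at once if the tray is squeezed or pressed with more than 80 N (contact force between the fingers and tray above 80 N).
It fails at once if a bystander is moved more than 15 mm (distance of any of milk_jar, tin, cup, clip from where it was at the start of the episode above 0.015 m).
It also fails if it takes over 72 s, if anything falls off the work surface, if the arm or the gripper's body presses on something with over 40 N, if the wrist force passes 120 N, or if a joint passes its speed limit or range.

## Working session

There is one attempt and no reset: what is moved stays moved. The work goes in short steps, Python scripts to look and compute and a tool call to move; the robot and the scene stay as the last step left them, time stands still between calls to the robot, and variables do not carry over. Pictures are saved under pics/ and viewed, at most 11 in all, crops included, and the job is handed in when it is done.

Besides the shell and the picture viewer there is one more tool, called after "Call:" as name(argument=value, ...), one argument or row to a line, values as JSON. send_rows: Moves the arm, as the interface text tells. Its arguments: {"type":"object","properties":{"dr":{"type":"array","items":{"type":"array","items":{"type":"number"}}},"xyz":{"type":"array","items":{"type":"array","items":{"type":"number"}}},"jaw":{"type":"array","items":{"type":"number"}}},"required":["dr","xyz","jaw"]}

```bash
mkdir -p pics; cat > h.py <<'E'
import numpy as np, cv2
from bench import ctrl
def ray(cal,u,v,z):
    K=np.array(cal["camera_matrix"]);T=np.array(cal["world_from_camera"])
    d=np.linalg.inv(K)@np.array([u,v,1.0]);d=T[:3,:3]@np.array([d[0],-d[1],-d[2]])
    o=T[:3,3];return o+d*(z-o[2])/d[2]
def proj(cal,p):
    K=np.array(cal["camera_matrix"]);T=np.array(cal["world_from_camera"])
    c=T[:3,:3].T@(np.array(p)-T[:3,3]);q=K@np.array([c[0],-c[1],-c[2]]);return q[:2]/q[2]
E
python3 - <<'E'
from h import *
for n in("top","scene"):
    cv2.imwrite(f"pics/{n}0.png",ctrl.camera(n)[:,:,::-1]);c=ctrl.calibration(n);print(n,np.round(c["world_from_camera"],3).tolist(),c["camera_matrix"],{k for k in c})
o=ctrl.get_obs();print(o["eef_pos"],o["eef_rot"],o["time_s"],ctrl.tip_extent)
E
```

```text
top [[0.023, 0.988, -0.152, 0.343], [-1.0, 0.023, -0.003, -0.109], [0.001, 0.152, 0.988, 1.454], [0.0, 0.0, 0.0, 1.0]] [[508.40778921   0.         314.59923408]
 [  0.         508.40778921 196.20522745]
 [  0.           0.           1.        ]] {'camera_matrix', 'world_from_camera'}
scene [[0.821, 0.252, -0.512, -0.027], [-0.57, 0.383, -0.726, -0.94], [0.013, 0.888, 0.459, 0.584], [0.0, 0.0, 0.0, 1.0]] [[461.07474671   0.         320.86629231]
 [  0.         461.07474671 205.88079461]
 [  0.           0.           1.        ]] {'camera_matrix', 'world_from_camera'}
[0.20486353 0.53677102 0.24949427] [-3.00475407e-04  1.81387930e-01  9.83411321e-01 -7.08494470e-04] 0.1 0.019
```

View pics/top0.png

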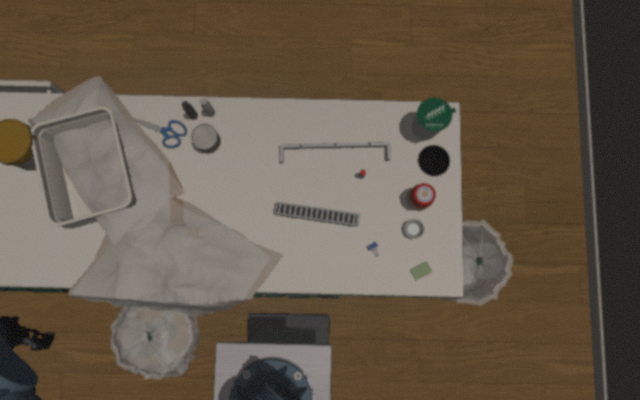

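View pics/scene0.png

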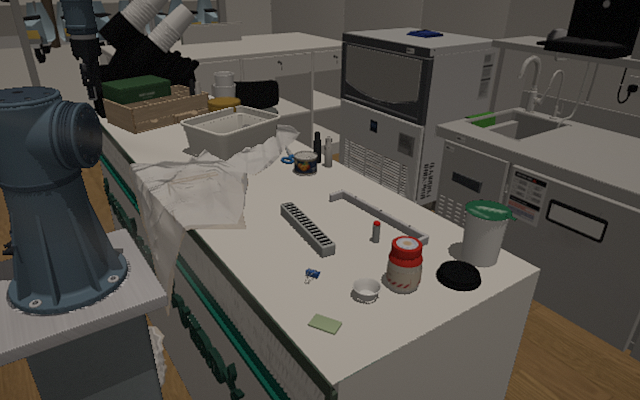

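The top view shows the dock rail at row ~147 (cols 280–390), the post's red cap at (362,173), the tray spanning (275,208)–(358,219), and the clip at (372,247). The cup is at (412,229) and the jar at (423,195). I'll measure from masks.

```bash
python3 - <<'E'
from h import *
im=cv2.imread("pics/top0.png");c=ctrl.calibration("top")
cr=im[125:265,260:450];cv2.imwrite("pics/crop0.png",cv2.resize(cr,None,fx=4,fy=4,interpolation=cv2.INTER_CUBIC))
hsv=cv2.cvtColor(im,cv2.COLOR_BGR2HSV)
red=((hsv[...,0]<10)|(hsv[...,0]>170))&(hsv[...,1]>120)
ys,xs=np.nonzero(red[160:185,350:375]);print("post",xs.mean()+350,ys.mean()+160,ray(c,xs.mean()+350.,ys.mean()+160.,.055))
g=im.max(2)
print("bg",np.median(g[230:240,300:350]))
m=(g<135).astype(np.uint8);m=cv2.morphologyEx(m,cv2.MORPH_CLOSE,np.ones((3,3)))
n,l,s,ce=cv2.connectedComponentsWithStats(m)
for i in range(1,n):
    x,y,w,h,a=s[i]
    if a>30 and 260<x<440 and 120<y<270:
        cn=cv2.findContours((l==i).astype(np.uint8),0,2)[0][0];r=cv2.minAreaRect(cn);b=cv2.boxPoints(r)
        print(s[i],np.round([ray(c,*p,.03)[:2] for p in b.astype(float)],3).tolist())
E
```

```text
post 362.4375 172.25 [ 0.62979509 -0.23804888  0.055     ]
bg 155.0
[278 142 113  22 785] [[0.714, 0.004], [0.728, -0.319], [0.67, -0.32], [0.656, 0.001]]
[417 144  34  33 891] [[0.721, -0.397], [0.724, -0.492], [0.63, -0.49], [0.628, -0.396]]
[354 170  12  10  79] [[0.629, -0.213], [0.644, -0.241], [0.623, -0.251], [0.609, -0.224]]
[399 183  37  29 737] [[0.579, -0.335], [0.622, -0.432], [0.552, -0.46], [0.509, -0.364]]
[ 273  202   87   25 1240] [[0.505, 0.013], [0.547, 0.009], [0.517, -0.233], [0.477, -0.228]]
[401 219  24  21 288] [[0.495, -0.344], [0.512, -0.408], [0.459, -0.421], [0.442, -0.357]]
[366 241  12  16 108] [[0.439, -0.252], [0.44, -0.283], [0.398, -0.283], [0.398, -0.252]]
[410 262  22  19 252] [[0.364, -0.371], [0.39, -0.421], [0.358, -0.437], [0.333, -0.387]]
```

View pics/crop0.png

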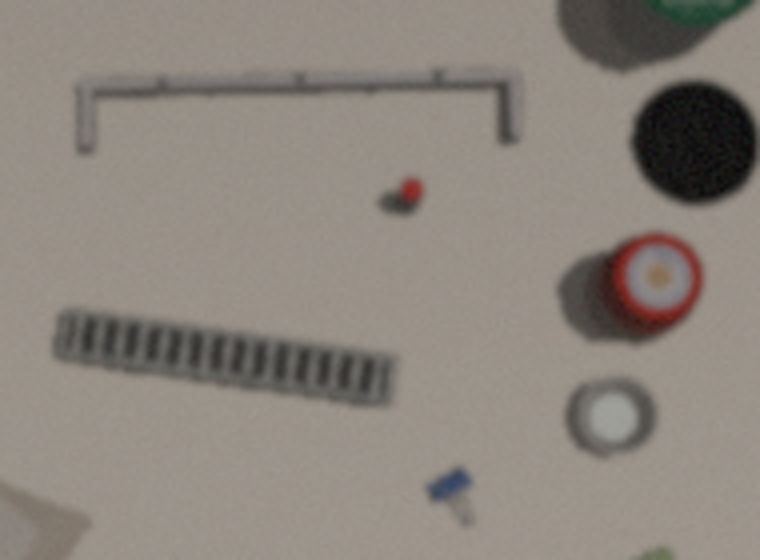

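The crop shows the dock's outer back corners at crop px (78,77) and (521,71), the post cap at (412,190), and the tray top from (62,312) to (392,402). Next I compute the dock frame and tray pose.

```bash
python3 - <<'E'
from h import *
c=ctrl.calibration("top")
f=lambda X,Y,z:ray(c,(X+.5)/4-.5+260,(Y+.5)/4-.5+125,z)[:2]
L=f(78,77,.024);R=f(521,71,.024);print(L,R,np.linalg.norm(L-R))
d=(L-R)/np.linalg.norm(L-R);yaw=np.arctan2(-d[0],d[1]);ex=np.array([np.cos(yaw),np.sin(yaw)]);ey=np.array([-np.sin(yaw),np.cos(yaw)])
O=(L+R)/2-.010*ex
print("yaw",yaw,"O",O,"post pred",O-.084*ex-.075*ey)
t=np.array([f(62,310,.03),f(396,356,.03),f(390,405,.03),f(54,358,.03)]);print(t)
for p in t: print((p-O)@ex,(p-O)@ey)
print(t.mean(0), (t.mean(0)-O)@ex,(t.mean(0)-O)@ey)
for n,X,Y,z in(("stopL",86,153,.024),("stopR",510,142,.024),("clip",450,486,.01),("cup",613,417,.026),("jar",658,278,.1)):
  p=f(X,Y,z);print(n,p,(p-O)@ex,(p-O)@ey)
E
```

```text
[7.14175874e-01 6.50694294e-04] [ 0.72608348 -0.31951328] 0.3203853354251378
yaw 0.0371750903563816 O [ 0.71013659 -0.15980296] post pred [ 0.62898211 -0.23787313]
[[ 0.54306351  0.00580839]
 [ 0.51578231 -0.23063895]
 [ 0.48105464 -0.22676633]
 [ 0.5087965   0.01025411]]
-0.16080245106295174 0.17170644832732634
-0.19685271910263422 -0.06356357196169822
-0.23141247257886285 -0.05840292217986231
-0.19488055120023448 0.17742268536473657
[ 0.51217424 -0.1103357 ] -0.19598704848617077 0.05679065988762559
stopL [ 0.65819005 -0.00698294] -0.04623086259706685 0.1546451028815199
stopR [ 0.67335201 -0.31162489] -0.04240185389956901 -0.1503498831310825
clip [ 0.42648125 -0.27146648] -0.2876094985413247 -0.10104388883038218
cup [ 0.47659649 -0.38405363] -0.2417133641778514 -0.21541586058117806
jar [ 0.56431241 -0.40073998] -0.15467821482496732 -0.2353507765531628
```

```bash
cat >> h.py <<'E'
from scipy.spatial.transform import Rotation as Rn
YAW=.0372;O=np.array([.7101,-.1598])
EX=np.array([np.cos(YAW),np.sin(YAW)]);EY=np.array([-np.sin(YAW),np.cos(YAW)])
def d2w(p): return O+p[0]*EX+p[1]*EY
def w2d(p): p=np.array(p[:2])-O;return np.array([p@EX,p@EY])
def fr(t): return np.array([np.cos(t),np.sin(t)]),np.array([-np.sin(t),np.cos(t)])
def state():
    o=ctrl.get_obs();q=o["eef_rot"];R=Rn.from_quat([q[1],q[2],q[3],q[0]]).as_matrix();return o,np.array(o["eef_pos"]),R
def row(x,y,z,t):
    """rows for TCP at dock x,y, world z, tool y at slant t (rad, dock frame; half turn free)"""
    o,p,R=state();w=d2w((x,y));e=R.T@(np.array([w[0],w[1],z])-p)
    _,ty=fr(t+YAW);ty=np.array([*ty,0]);cands=[]
    for s in(1,-1):
        Rt=np.column_stack([np.cross(s*ty,[0,0,-1]),s*ty,[0,0,-1]]);cands.append(Rn.from_matrix(R.T@Rt).as_rotvec())
    r=min(cands,key=np.linalg.norm)
    return np.round(np.degrees(r)/6,2).tolist(),np.round(e*100,2).tolist()
E
cat > arc.py <<'E'
E
python3 - <<'E'
from h import *
c=np.array([-.196,.0568]);t=np.radians(-8.7);ex,ey=fr(t)
p=c-.044*ex-.06*ey;print(p,d2w(p))
print(row(*p,.12,t));print(row(*p,.024,t));print(state()[0]["q"])
E
```

```text
[-0.24856938  0.00414584] [ 0.4615484  -0.16490167]
([-0.01, -0.0, -2.39], [-49.02, -56.37, 13.02])
([-0.01, -0.0, -2.39], [-49.02, -56.36, 22.62])
[ 9.99690904e-01  1.81426117e-01  1.60791380e+00  1.95493868e-05
  1.35379178e+00 -2.06314317e-01]
```

Call:
send_rows(
  dr=[
    [0,0,-0.3],
    [0,0,-0.6],
    [0,0,-0.9],
    [0,0,-1.2],
    [0,0,-1.5],
    [0,0,-1.8],
    [0,0,-2.1],
    [0,0,-2.39],
  ],
  xyz=[
    [-4,-4.6,1],
    [-8,-9.2,2],
    [-12,-13.8,3],
    [-16,-18.4,4],
    [-20,-23,5],
    [-24,-27.6,6],
    [-28,-32.2,7],
    [-32,-36.8,8],
  ],
  jaw=[100,100,100,100,100,100,100,100],
)

```text
time_s: 1.1
eef_pos: [0.3731, 0.0773, 0.1701]
eef_rot: [0.0, 0.057, 0.998, 0.0]
wrist_force: [1.0, 0.8, 0.1]
opening: 1.003
grasp_force: 0.0
```

```bash
python3 - <<'E'
from h import *
p=(-.2486,.0041);t=np.radians(-8.7)
print(row(*p,.12,t),row(*p,.024,t),state()[1],ctrl.get_obs()["time_s"])
E
```

```text
([0.0, 0.01, 0.01], [-11.53, -23.07, 5.02]) ([0.0, 0.01, 0.01], [-11.52, -23.07, 14.62]) [0.37305943 0.07734128 0.17014114] 1.1
```

Call:
send_rows(
  dr=[
    [0,0,0],
    [0,0,0],
    [0,0,0],
    [0,0,0],
    [0,0,0],
    [0,0,0],
    [0,0,0],
    [0,0,0],
  ],
  xyz=[
    [-2.3,-4.6,1],
    [-4.6,-9.2,2],
    [-6.9,-13.8,3],
    [-9.2,-18.4,4],
    [-11.5,-23,5],
    [-11.5,-23.1,8],
    [-11.5,-23.1,11],
    [-11.5,-23.1,12],
  ],
  jaw=[100,100,100,100,100,100,100,100],
)

```text
time_s: 2.1
eef_pos: [0.4591, -0.1626, 0.0483]
eef_rot: [-0.002, 0.057, 0.998, 0.001]
wrist_force: [0.4, 0.0, -0.0]
opening: 1.002
grasp_force: 0.0
```

```bash
python3 - <<'E'
from h import *
print(ctrl.tip_extent)
a=ctrl.camera("scene")[180:330,220:440,::-1];b=ctrl.camera("top")[125:265,260:450,::-1]
a=cv2.resize(a,(570,390),interpolation=cv2.INTER_CUBIC);b=cv2.resize(b,(570,420)[:1]+(200,) if 0 else (285,210),interpolation=cv2.INTER_CUBIC)
im=np.zeros((600,570,3),np.uint8);im[:390]=a;im[390:,:285]=b;cv2.imwrite("pics/v1.png",im)
p=(-.2486,.0041);t=np.radians(-8.7)
print(row(*p,.024,t),state()[1])
E
```

```text
0.019
([0.01, -0.02, 0.0], [-0.2, -0.2, 2.54]) [ 0.45983199 -0.16281582  0.04937646]
```

View pics/v1.png

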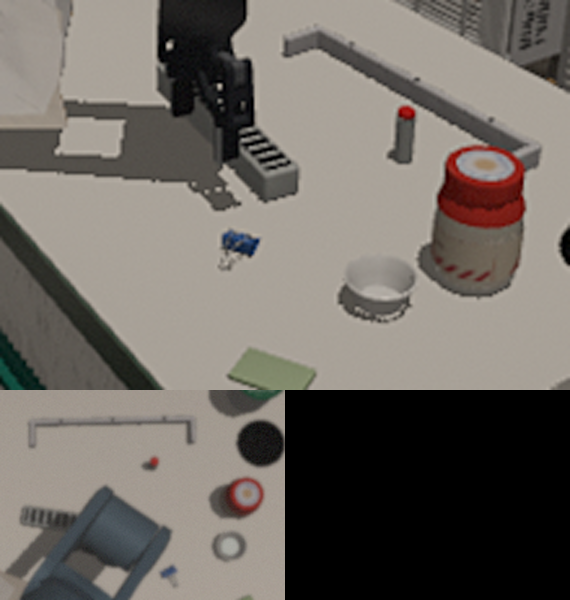

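The scene view shows the gripper standing just clear of the tray's near face, with the clip well off to the side. Next: descend and compute the arc.

Call:
send_rows(
  dr=[
    [0,0,0],
    [0,0,0],
    [0,0,0],
    [0,0,0],
    [0,0,0],
    [0,0,0],
    [0,0,0],
    [0,0,0],
  ],
  xyz=[
    [-0.2,-0.2,1],
    [-0.2,-0.2,2],
    [-0.2,-0.2,2.3],
    [-0.5,-0.2,2.3],
    [-0.8,-0.2,2.3],
    [-1.1,-0.2,2.3],
    [-1.4,-0.2,2.3],
    [-1.4,-0.2,2.3],
  ],
  jaw=[100,100,100,100,100,100,100,100],
)

```text
time_s: 3.2
eef_pos: [0.4746, -0.1671, 0.0274]
eef_rot: [0.0, 0.057, 0.998, -0.0]
wrist_force: [0.4, -0.8, -0.5]
opening: 1.003
grasp_force: 0.0
```

```bash
cat >> h.py <<'E'
def rowsfor(poses,z):
    r=[row(p[0],p[1],z,t) for p,t in poses]
    print("t",ctrl.get_obs()["time_s"]);print("dr",[[0,0,round(a[0][2],2)] for a in r]);print("xyz",[[round(v,1) for v in a[1]] for a in r])
def arc(c,t,cor,off,ts):
    ex,ey=fr(t);C=c+cor*ey
    out=[]
    for a in ts:
        x,y=fr(a);out.append((C-cor*y+off[0]*x+off[1]*y,a))
    return out
E
python3 - <<'E'
from h import *
ts=np.radians(-8.7+38.7*np.arange(1,17)/16)
P=arc(np.array([-.196,.0568]),np.radians(-8.7),.1,(-.029,-.06),ts)
rowsfor(P,.026)
E
```

```text
t 3.2
dr [[0, 0, -0.4], [0, 0, -0.8], [0, 0, -1.21], [0, 0, -1.61], [0, 0, -2.01], [0, 0, -2.42], [0, 0, -2.82], [0, 0, -3.22], [0, 0, -3.63], [0, 0, -4.03], [0, 0, -4.43], [0, 0, -4.83], [0, 0, -5.24], [0, 0, -5.64], [0, 0, -6.04], [0, 0, -6.45]]
xyz [[-0.8, -0.0, 0.1], [-1.5, -0.1, 0.1], [-2.2, -0.2, 0.1], [-2.9, -0.2, 0.1], [-3.6, -0.2, 0.1], [-4.3, -0.1, 0.1], [-5.0, -0.1, 0.1], [-5.6, 0.0, 0.1], [-6.3, 0.1, 0.1], [-7.0, 0.3, 0.1], [-7.7, 0.5, 0.1], [-8.3, 0.7, 0.1], [-8.9, 0.9, 0.1], [-9.6, 1.2, 0.1], [-10.2, 1.4, 0.1], [-10.8, 1.8, 0.1]]
```

Call:
send_rows(
  dr=[
    [0,0,-0.4],
    [0,0,-0.8],
    [0,0,-1.2],
    [0,0,-1.6],
    [0,0,-2.0],
    [0,0,-2.4],
    [0,0,-2.8],
    [0,0,-3.2],
  ],
  xyz=[
    [-0.8,0,0.1],
    [-1.5,-0.1,0.1],
    [-2.2,-0.2,0.1],
    [-2.9,-0.2,0.1],
    [-3.6,-0.2,0.1],
    [-4.3,-0.1,0.1],
    [-5.0,-0.1,0.1],
    [-5.6,0,0.1],
  ],
  jaw=[100,100,100,100,100,100,100,100],
)

```text
time_s: 4.2
eef_pos: [0.5305, -0.1734, 0.0263]
eef_rot: [0.0, -0.111, 0.994, -0.0]
wrist_force: [-1.3, -0.3, -1.6]
opening: 0.997
grasp_force: 0.5
```

```bash
python3 - <<'E'
from h import *
ts=np.radians(-8.7+38.7*np.arange(9,17)/16)
P=arc(np.array([-.196,.0568]),np.radians(-8.7),.1,(-.029,-.06),ts)
rowsfor(P,.026)
a=ctrl.camera("scene")[180:330,220:440,::-1]
cv2.imwrite("pics/v2.png",cv2.resize(a,(660,450),interpolation=cv2.INTER_CUBIC))
E
```

```text
t 4.2
dr [[0, 0, -0.4], [0, 0, -0.8], [0, 0, -1.21], [0, 0, -1.61], [0, 0, -2.01], [0, 0, -2.42], [0, 0, -2.82], [0, 0, -3.22]]
xyz [[-0.7, -0.1, 0.0], [-1.4, -0.2, 0.0], [-2.1, -0.2, 0.0], [-2.8, -0.3, 0.0], [-3.4, -0.3, 0.0], [-4.1, -0.2, 0.0], [-4.8, -0.2, 0.0], [-5.5, -0.1, 0.0]]
```

View pics/v2.png

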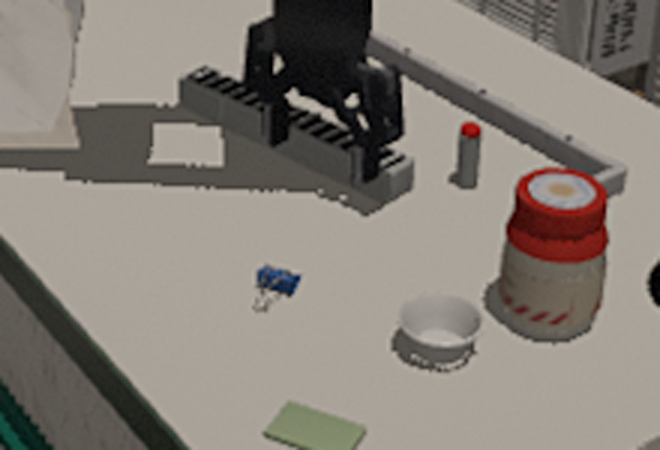

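The picture shows both fingertips on the near face. The tray is turning as planned, with its right end at (410,175) and the post at (468,160) still clear. I'll finish the arc.

Call:
send_rows(
  dr=[
    [0,0,-0.4],
    [0,0,-0.8],
    [0,0,-1.2],
    [0,0,-1.6],
    [0,0,-2.0],
    [0,0,-2.4],
    [0,0,-2.8],
    [0,0,-3.2],
  ],
  xyz=[
    [-0.7,-0.1,0],
    [-1.4,-0.2,0],
    [-2.1,-0.2,0],
    [-2.8,-0.3,0],
    [-3.4,-0.3,0],
    [-4.1,-0.2,0],
    [-4.8,-0.2,0],
    [-5.5,-0.1,0],
  ],
  jaw=[100,100,100,100,100,100,100,100],
)

```text
time_s: 5.25
eef_pos: [0.5843, -0.1622, 0.0263]
eef_rot: [0.0, -0.276, 0.961, -0.0]
wrist_force: [-1.4, -1.0, 0.1]
opening: 1.001
grasp_force: 0.8
```

Call:
send_rows(
  dr=[
    [0,0,0],
    [0,0,0],
    [0,0,0],
    [0,0,0],
    [0,0,0],
    [0,0,0],
    [0,0,0],
    [0,0,0],
  ],
  xyz=[
    [1,0,0],
    [3,0,0],
    [3,0,-4],
    [3,3,-9],
    [6,8,-11],
    [10,14,-11],
    [14,20,-11],
    [14,20,-11],
  ],
  jaw=[100,100,100,100,100,60,15,15],
)

```text
time_s: 6.25
eef_pos: [0.3549, -0.0645, 0.1348]
eef_rot: [-0.001, -0.274, 0.962, 0.001]
wrist_force: [1.0, -0.0, -0.5]
opening: 0.379
grasp_force: 0.0
```

```bash
cat >> h.py <<'E'
def tray(name):
    b=np.ascontiguousarray(ctrl.camera("top")[:,:,::-1]);cv2.imwrite(f"pics/{name}_full.png",b)
    s=cv2.resize(b[125:265,240:450],None,fx=3.8,fy=3.8,interpolation=cv2.INTER_CUBIC)
    cv2.imwrite(f"pics/{name}.png",s)
def px(X,Y,z,f=3.8):
    return w2d(ray(ctrl.calibration("top"),(X+.5)/f-.5+240,(Y+.5)/f-.5+125,z))
E
python3 - <<'E'
from h import *
tray("v3")
E
```

```text
(no output)
```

View pics/v3.png

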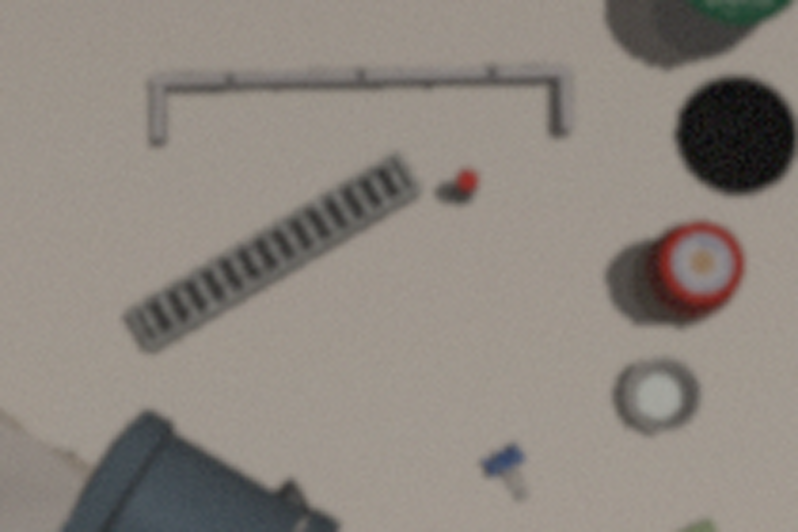

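The tray now lies slanted with corners at (124,318), (400,153), (418,187) and (150,352). The post cap is at (467,182), beyond the tray's right end. I'll compute the pose and clearance.

```bash
python3 - <<'E'
from h import *
T=np.array([px(*p,.03) for p in((124,318),(400,153),(418,187),(150,352))]);print(T.round(4).tolist(),np.linalg.norm(T[0]-T[1]),np.linalg.norm(T[1]-T[2]))
c=T.mean(0);v=(T[0]+T[3]-T[1]-T[2]);t=np.arctan2(-v[0],v[1]);ex,ey=fr(t)
q=np.array([-.084,-.075])-c;print("c",c,np.degrees(t),"post",q@ex,q@ey,state()[0]["q"][5],state()[2][:,1])
e=c+.155*ey+0*ex
print("end",e,d2w(e));
for tt in(t,t+np.pi/2): print(row(*e,.12,tt))
E
```

```text
[[-0.1783, 0.1798], [-0.056, -0.0281], [-0.0822, -0.041], [-0.204, 0.1606]] 0.2412567284919547 0.029260769676797655
c [-0.13012515  0.06781822] 30.787054929814662 post -0.03347634324960557 -0.14630074012731248 -2.6382867615863663 [-0.52721359  0.84972776  0.00292493]
end [-0.20946171  0.20097493] [0.49330866 0.03324571]
([0.03, -0.02, -0.18], [-16.94, 0.96, 1.46])
([0.01, -0.04, 14.82], [-16.94, 0.96, 1.46])
```

Call:
send_rows(
  dr=[
    [0,0,1.7],
    [0,0,3.4],
    [0,0,5.1],
    [0,0,6.8],
    [0,0,8.5],
    [0,0,10.2],
    [0,0,11.9],
    [0,0,13.6],
  ],
  xyz=[
    [-2,0.1,0],
    [-4,0.2,0],
    [-6,0.3,0],
    [-8,0.4,0],
    [-10,0.6,0.5],
    [-12.5,0.8,1],
    [-15,1,1.5],
    [-16.9,1,1.5],
  ],
  jaw=[15,15,15,15,15,15,15,15],
)

```text
time_s: 7.3
eef_pos: [0.4982, 0.0311, 0.1206]
eef_rot: [-0.0, 0.424, 0.906, -0.0]
wrist_force: [0.4, -0.1, -0.2]
opening: 0.146
grasp_force: 0.0
```

```bash
cat >> h.py <<'E'
C3=np.array([-.1301,.0678]);T3=np.radians(30.8)
E
python3 - <<'E'
from h import *
ex,ey=fr(T3)
print(row(*(C3+.155*ey),.04,T3+np.pi/2))
E
```

```text
([-0.0, -0.0, 1.16], [0.47, -0.24, 8.06])
```

Call:
send_rows(
  dr=[
    [0,0,0.6],
    [0,0,1.16],
    [0,0,1.16],
    [0,0,1.16],
    [0,0,1.16],
    [0,0,1.16],
    [0,0,1.16],
    [0,0,1.16],
  ],
  xyz=[
    [0.5,-0.2,1],
    [0.5,-0.2,3],
    [0.5,-0.2,5],
    [0.5,-0.2,6.5],
    [0.5,-0.2,7.5],
    [0.5,-0.2,8.1],
    [0.5,-0.2,8.1],
    [0.5,-0.2,8.1],
  ],
  jaw=[15,15,15,15,15,15,15,15],
)

```text
time_s: 8.3
eef_pos: [0.4934, 0.0338, 0.0408]
eef_rot: [0.0, 0.475, 0.88, 0.0]
wrist_force: [-0.0, -0.2, 0.5]
opening: 0.154
grasp_force: 0.0
```

```bash
python3 - <<'E'
from h import *
ex,ey=fr(T3)
print(row(*(C3+.131*ey),.04,T3+np.pi/2),row(*(C3+.041*ey),.04,T3+np.pi/2))
a=ctrl.camera("scene")[170:320,200:420,::-1]
cv2.imwrite("pics/v4.png",cv2.resize(a,(660,450),interpolation=cv2.INTER_CUBIC))
E
```

```text
([0.01, 0.01, 0.06], [-2.45, -0.06, 0.08]) ([0.01, 0.01, 0.06], [-11.45, -0.11, 0.09])
```

View pics/v4.png

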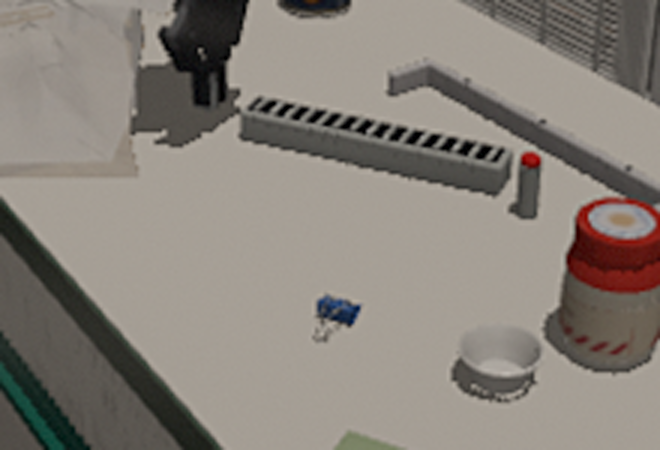

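The picture shows the narrow fingertips in line with the tray's +y end at (205,100). The tray's other end at (505,170) passes just behind the post at (530,185). I'll push lengthwise.

Call:
send_rows(
  dr=[
    [0,0,0],
    [0,0,0],
    [0,0,0],
    [0,0,0],
    [0,0,0],
    [0,0,0],
    [0,0,0],
    [0,0,0],
  ],
  xyz=[
    [-1,0,0.2],
    [-2,0,0.3],
    [-2.7,0,0.3],
    [-3.4,0,0.3],
    [-4.1,0,0.3],
    [-4.8,0,0.3],
    [-5.5,0,0.3],
    [-6.2,0,0.3],
  ],
  jaw=[15,15,15,15,15,15,15,15],
)

```text
time_s: 9.35
eef_pos: [0.5271, -0.0184, 0.0372]
eef_rot: [-0.0, 0.475, 0.88, -0.0]
wrist_force: [-1.4, 3.0, 1.0]
opening: 0.156
grasp_force: 1.5
```

```bash
python3 - <<'E'
from h import *
ex,ey=fr(T3)
print(row(*(C3+.041*ey),.037,T3+np.pi/2))
tray("v5")
s=ctrl.camera("scene")[170:320,200:420,::-1]
a=cv2.imread("pics/v5.png")
im=np.zeros((600,798,3),np.uint8);im[:290,:400]=cv2.resize(a,None,fx=.5,fy=.5)[:290,:400] if 0 else 0
im[:360,:]=a[60:420];im[360:600,:352]=cv2.resize(s,(352,240),interpolation=cv2.INTER_CUBIC);cv2.imwrite("pics/v5c.png",im)
E
```

```text
([-0.0, -0.0, 0.06], [-5.23, -0.07, 0.02])
```

View pics/v5c.png

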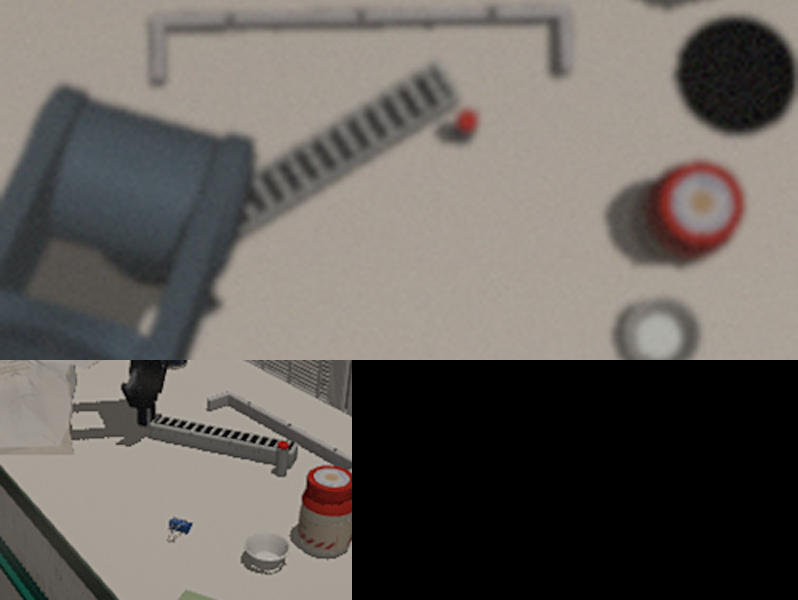

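The -y end, at (436,62)–(458,97), is now sliding in just behind the post at (467,122), and the slant has held. I'll continue.

Call:
send_rows(
  dr=[
    [0,0,0],
    [0,0,0],
    [0,0,0],
    [0,0,0],
    [0,0,0],
    [0,0,0],
    [0,0,0],
    [0,0,0],
  ],
  xyz=[
    [-0.7,0,0],
    [-1.4,0,0],
    [-2.1,0,0],
    [-2.8,0,0],
    [-3.5,0,0],
    [-4.2,0,0],
    [-4.8,-0.1,0],
    [-5.2,-0.1,0],
  ],
  jaw=[15,15,15,15,15,15,15,15],
)

```text
time_s: 10.45
eef_pos: [0.5548, -0.0624, 0.0373]
eef_rot: [-0.0, 0.475, 0.88, 0.0]
wrist_force: [-0.3, 2.5, -0.1]
opening: 0.147
grasp_force: 1.1
```

Call:
send_rows(
  dr=[
    [0,0,0],
    [0,0,0],
    [0,0,-1.6],
    [0,0,-3.2],
    [0,0,-4.8],
    [0,0,-6.4],
    [0,0,-8],
    [0,0,-8],
  ],
  xyz=[
    [2,0,0],
    [4,0,0],
    [6,0,-3],
    [9,2,-6],
    [10,6,-9],
    [10,10,-11],
    [10,14,-11],
    [10,16,-11],
  ],
  jaw=[15,15,15,60,100,100,100,100],
)

```text
time_s: 11.45
eef_pos: [0.6339, 0.1122, 0.1478]
eef_rot: [0.001, 0.074, 0.997, 0.0]
wrist_force: [-0.1, -0.2, -0.3]
opening: 0.999
grasp_force: 0.0
```

```bash
python3 - <<'E'
from h import *
print(state()[1],state()[2][:,0]);tray("v6")
E
```

```text
[0.63388246 0.11216112 0.14784038] [-0.98906176  0.14749641 -0.00128594]
```

View pics/v6.png

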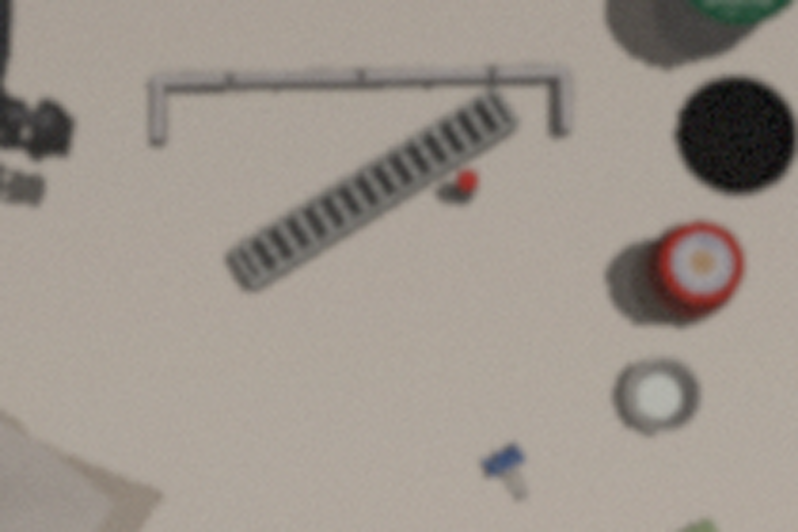

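The -y end is now behind the post. Tray corners are at (226,258), (497,89), (518,123) and (250,292), with the far corner just short of the rail. Next is the swing of the +y end.

```bash
python3 - <<'E'
from h import *
T=np.array([px(*p,.03) for p in((226,258),(497,89),(518,123),(250,292))])
c=T.mean(0);v=(T[0]+T[3]-T[1]-T[2]);t=np.arctan2(-v[0],v[1]);ex,ey=fr(t)
print("c",c,np.degrees(t),"end corner",c+.018*ex-.12*ey,"q6",state()[0]["q"][5])
a=c-.05*ex+.055*ey
print(a,row(*a,.11,t),row(*a,.026,t))
E
```

```text
c [-0.08399451 -0.00769376] 31.64138247070258 end corner [-0.00571813 -0.10041274] q6 -1.4297391398941557
[-0.15541497  0.01290034] ([0.0, 0.02, -7.06], [4.02, -27.46, 3.73]) ([0.0, 0.02, -7.06], [4.04, -27.47, 12.13])
```

Call:
send_rows(
  dr=[
    [0,0,-1.2],
    [0,0,-2.4],
    [0,0,-3.6],
    [0,0,-4.8],
    [0,0,-6],
    [0,0,-7.06],
    [0,0,-7.06],
    [0,0,-7.06],
  ],
  xyz=[
    [2,-4,0],
    [4,-8,0],
    [4,-13,0],
    [4,-18,0],
    [4,-23,0],
    [4,-27.5,2],
    [4,-27.5,4],
    [4,-27.5,5],
  ],
  jaw=[100,100,100,100,100,100,100,100],
)

```text
time_s: 12.5
eef_pos: [0.5506, -0.1554, 0.096]
eef_rot: [-0.001, -0.289, 0.957, 0.001]
wrist_force: [-0.1, 0.2, -0.4]
opening: 0.998
grasp_force: 0.0
```

Call:
send_rows(
  dr=[
    [0,0,0],
    [0,0,0],
    [0,0,0],
    [0,0,0],
    [0,0,0],
    [0,0,0],
    [0,0,0],
    [0,0,0],
  ],
  xyz=[
    [0,0,1],
    [0,0,3],
    [0,0,5],
    [0,0,6.5],
    [0,0,7.1],
    [0,0,7.1],
    [0,0,7.1],
    [0,0,7.1],
  ],
  jaw=[100,100,100,100,100,100,100,100],
)

```text
time_s: 13.5
eef_pos: [0.5528, -0.1566, 0.027]
eef_rot: [0.001, -0.289, 0.957, -0.0]
wrist_force: [0.2, -0.3, 0.7]
opening: 1.0
grasp_force: 0.0
```

```bash
python3 - <<'E'
from h import *
c=np.array([-.0840,-.0077]);t=np.radians(31.6);ex,ey=fr(t)
print(row(*(c-.029*ex+.055*ey),.026,t),state()[1])
ts=np.radians(31.6*(1-np.arange(1,15)/14))
P=arc(c,t,-.1,(-.029,.055),ts);rowsfor([(c-.035*ex+.055*ey,t),(c-.029*ex+.055*ey,t)]+P,.026)
E
```

```text
([-0.01, 0.01, -0.02], [-2.44, 0.25, 0.1]) [ 0.55284697 -0.15660787  0.02703414]
t 13.5
dr [[0, 0, -0.02], [0, 0, -0.02], [0, 0, 0.36], [0, 0, 0.74], [0, 0, 1.11], [0, 0, 1.49], [0, 0, 1.87], [0, 0, 2.24], [0, 0, 2.62], [0, 0, 2.99], [0, 0, 3.37], [0, 0, 3.75], [0, 0, 4.12], [0, 0, 4.5], [0, 0, 4.87], [0, 0, 5.25]]
xyz [[-1.8, 0.2, 0.1], [-2.4, 0.2, 0.1], [-3.0, 0.4, 0.1], [-3.7, 0.4, 0.1], [-4.3, 0.5, 0.1], [-4.9, 0.5, 0.1], [-5.5, 0.5, 0.1], [-6.2, 0.5, 0.1], [-6.8, 0.5, 0.1], [-7.4, 0.4, 0.1], [-8.0, 0.3, 0.1], [-8.6, 0.2, 0.1], [-9.2, 0.1, 0.1], [-9.8, -0.1, 0.1], [-10.4, -0.3, 0.1], [-11.0, -0.5, 0.1]]
```

Call:
send_rows(
  dr=[
    [0,0,0],
    [0,0,0],
    [0,0,0.36],
    [0,0,0.74],
    [0,0,1.1],
    [0,0,1.5],
    [0,0,1.87],
    [0,0,2.24],
  ],
  xyz=[
    [-1.2,0.2,0.1],
    [-2.4,0.2,0.1],
    [-3.0,0.4,0.1],
    [-3.7,0.4,0.1],
    [-4.3,0.5,0.1],
    [-4.9,0.5,0.1],
    [-5.5,0.5,0.1],
    [-6.2,0.5,0.1],
  ],
  jaw=[100,100,100,100,100,100,100,100],
)

```text
time_s: 14.5
eef_pos: [0.6014, -0.1173, 0.0254]
eef_rot: [-0.001, -0.175, 0.985, -0.0]
wrist_force: [-2.2, -0.9, 2.5]
opening: 1.003
grasp_force: 1.6
```

```bash
python3 - <<'E'
from h import *
c=np.array([-.0840,-.0077]);t=np.radians(31.6)
ts=np.radians(31.6*(1-np.arange(7,15)/14))
rowsfor(arc(c,t,-.1,(-.029,.055),ts),.026)
E
```

```text
t 14.5
dr [[0, 0, 0.37], [0, 0, 0.75], [0, 0, 1.12], [0, 0, 1.5], [0, 0, 1.88], [0, 0, 2.25], [0, 0, 2.63], [0, 0, 3.01]]
xyz [[-0.6, 0.0, -0.1], [-1.2, 0.1, -0.1], [-1.8, 0.1, -0.1], [-2.4, 0.2, -0.1], [-3.0, 0.2, -0.1], [-3.7, 0.2, -0.1], [-4.3, 0.1, -0.1], [-4.9, 0.1, -0.1]]
```

Call:
send_rows(
  dr=[
    [0,0,0.37],
    [0,0,0.75],
    [0,0,1.12],
    [0,0,1.5],
    [0,0,1.88],
    [0,0,2.25],
    [0,0,2.63],
    [0,0,3.0],
  ],
  xyz=[
    [-0.6,0,-0.1],
    [-1.2,0.1,-0.1],
    [-1.8,0.1,-0.1],
    [-2.4,0.2,-0.1],
    [-3.0,0.2,-0.1],
    [-3.7,0.2,-0.1],
    [-4.3,0.1,-0.1],
    [-4.9,0.1,-0.1],
  ],
  jaw=[100,100,100,100,100,100,100,100],
)

```text
time_s: 15.5
eef_pos: [0.647, -0.0991, 0.026]
eef_rot: [-0.001, -0.019, 1.0, 0.0]
wrist_force: [-3.1, -0.5, 0.7]
opening: 0.999
grasp_force: 1.2
```

```bash
python3 - <<'E'
from h import *
print(w2d(state()[1]));rowsfor([((-.049,.02),0)],.026)
s=ctrl.camera("scene")[160:310,220:440,::-1]
cv2.imwrite("pics/v7.png",cv2.resize(s,(792,540),interpolation=cv2.INTER_CUBIC))
E
```

```text
[-0.06083242  0.06304102]
t 15.5
dr [[0, 0, 0.01]]
xyz [[-1.2, -4.3, 0.0]]
```

View pics/v7.png

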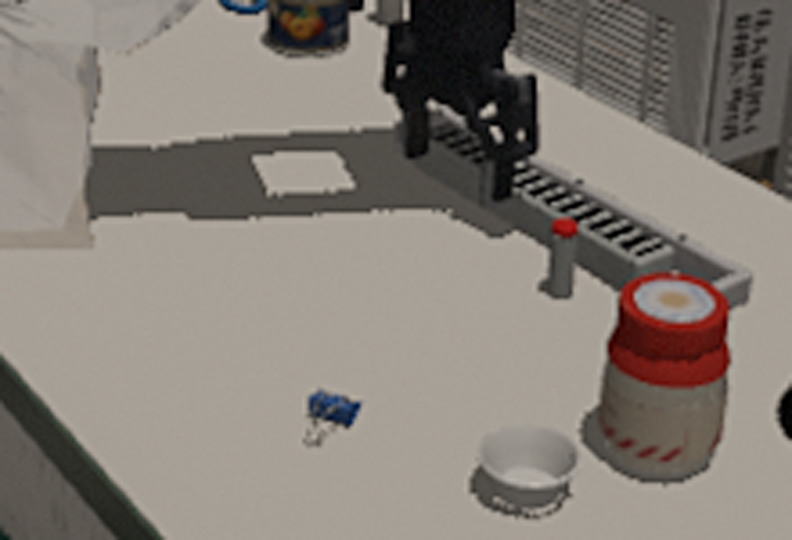

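The tray is parallel inside the dock, about 12 mm short of the rail. I'll back off, centre the fingers and push straight.

Call:
send_rows(
  dr=[
    [0,0,0],
    [0,0,0],
    [0,0,0],
    [0,0,0],
    [0,0,0],
    [0,0,0],
    [0,0,0],
    [0,0,0],
  ],
  xyz=[
    [1,0,0],
    [1,-2,0],
    [1,-4.3,0],
    [0.3,-4.3,0],
    [0,-4.3,0],
    [-0.3,-4.3,0],
    [-0.6,-4.3,0],
    [-0.8,-4.3,0],
  ],
  jaw=[100,100,100,100,100,100,100,100],
)

```text
time_s: 16.55
eef_pos: [0.6563, -0.1421, 0.0261]
eef_rot: [-0.0, -0.019, 1.0, 0.0]
wrist_force: [-3.4, 1.0, 2.1]
opening: 0.996
grasp_force: 2.0
```

Call:
send_rows(
  dr=[
    [0,0,0],
    [0,0,0],
    [0,0,0],
    [0,0,0],
    [0,0,0],
    [0,0,0],
    [0,0,0],
    [0,0,0],
  ],
  xyz=[
    [0,0,0],
    [-0.1,0,0],
    [-0.1,0,0],
    [-0.2,0,0],
    [-0.2,0,0],
    [-0.3,0,0],
    [-0.3,0,0],
    [-0.3,0,0],
  ],
  jaw=[100,100,100,100,100,100,100,100],
)

```text
time_s: 17.55
eef_pos: [0.6595, -0.1425, 0.0262]
eef_rot: [0.0, -0.019, 1.0, -0.0]
wrist_force: [-0.8, 0.6, -1.3]
opening: 0.996
grasp_force: 0.7
```

```bash
python3 - <<'E'
from h import *
print(w2d(state()[1]))
E
```

```text
[-0.0498831  0.0191354]
```

Call:
send_rows(
  dr=[
    [0,0,0],
    [0,0,0],
    [0,0,0],
    [0,0,0],
    [0,0,0],
    [0,0,0],
    [0,0,0],
    [0,0,0],
  ],
  xyz=[
    [0,0,0],
    [-0.05,0,0],
    [-0.05,0,0],
    [-0.1,0,0],
    [-0.1,0,0],
    [-0.15,0,0],
    [-0.15,0,0],
    [-0.15,0,0],
  ],
  jaw=[100,100,100,100,100,100,100,100],
)

```text
time_s: 18.55
eef_pos: [0.661, -0.1425, 0.0263]
eef_rot: [0.0, -0.019, 1.0, -0.0]
wrist_force: [-2.4, -1.0, -0.9]
opening: 1.002
grasp_force: 1.0
```

Call:
send_rows(
  dr=[
    [0,0,0],
    [0,0,0],
    [0,0,0],
    [0,0,0],
    [0,0,0],
    [0,0,0],
    [0,0,0],
    [0,0,0],
  ],
  xyz=[
    [1,0,0],
    [3,0,0],
    [3,0,-4],
    [3,0,-8],
    [6,3,-11],
    [9,8,-11],
    [12,13,-11],
    [14,17,-11],
  ],
  jaw=[100,100,100,100,100,100,100,100],
)

```text
time_s: 19.55
eef_pos: [0.5128, 0.0237, 0.1365]
eef_rot: [0.0, -0.019, 1.0, 0.0]
wrist_force: [0.2, -0.6, 0.3]
opening: 1.001
grasp_force: 0.0
```

```bash
python3 - <<'E'
from h import *
tray("v8")
E
```

```text
(no output)
```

View pics/v8.png

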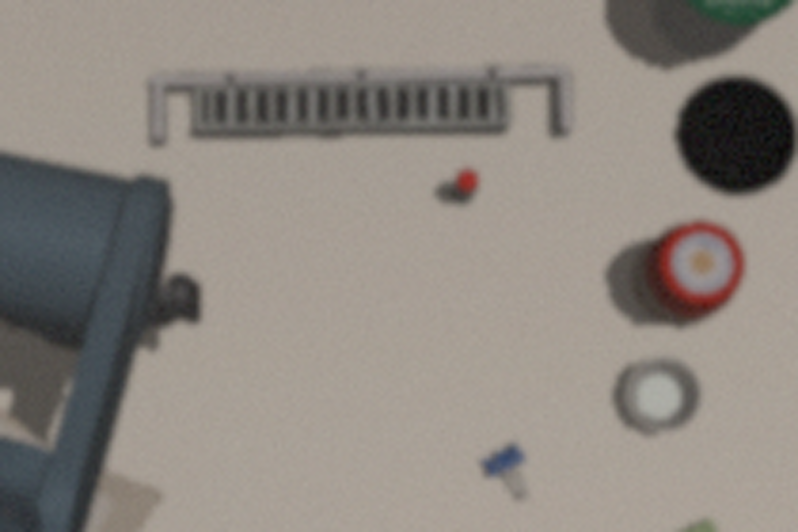

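The tray lies along the rail from col 194 to col 507, between both stops. I'll check x, y and angle from its near edge, at about (194,132)–(507,129).

```bash
python3 - <<'E'
from h import *
a=px(194,131,.03);b=px(507,128,.03);print(a,b,"c",(a+b)/2+[.018,0],"ang",(a-b)[0]/(a-b)[1])
# edge: darkest-gradient row per column in upscaled image
g=cv2.GaussianBlur(cv2.imread("pics/v8.png",0),(5,5),0).astype(float)
for X in range(220,500,40): print(X,110+np.argmax(np.gradient(g[110:150,X-6:X+6].mean(1))),end=" ; ")
E
```

```text
[-0.03686771  0.12682723] [-0.03785335 -0.10929674] c [-0.01936053  0.00876524] ang 0.0041742373158796114
220 139 ; 260 138 ; 300 135 ; 340 138 ; 380 135 ; 420 134 ; 460 134 ;
```

```bash
python3 -c "
from bench import ctrl
print(ctrl.hand_in())"
```

```text
the job is handed in; nothing more can be done
None
```

I pushed the tray home along the dock's back rail and handed the job in at about 20 s. The last camera check puts its centre at x ≈ -19 mm and y ≈ +9 mm, about 0.004 rad off parallel. Forces stayed at a few newtons, the jar, cup and clip stand where they were, and the tin was out of the last pictures but the arm never went near it. The hand-in returned no verdict.

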